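# Turn the pen tray round in its sleeve

## Robot

A 7-joint arm with a two-finger parallel gripper is mounted at the origin on the work surface. World frame = base frame: x ahead of the robot, y to its left, z up, the work surface at z = 0. Lengths are in m, angles in rad, forces in N, time in s.
With the tool pointing down it reaches from about 0.35 to 0.9 m from the base axis. Payload 19.9 kg.
Tool frame: the origin (TCP) lies between the finger pads; the fingertips stand 14 mm ahead of it and the grasp point (between the pads) lies 5 mm behind it; z points along the fingers, y is the line along which they close (so a half turn about z gives the same grasp; the last joint's range is limited). The gripper opens to 85 mm and grips with 20 to 120 N. Pads are 22 mm wide; open, the fingers measure 114 mm over their backs; the gripper's body (76 mm by 85 mm) begins 54 mm behind the grasp point. The pads swing forward as they close: fully open they stand 13 mm farther back than shut.
Start: joints at [1.149, 0.417, -0.01, 1.614, 0.005, 1.111, -0.053], TCP at [0.232, -0.58, 0.245] pointing down, gripper open.
Joint ranges: [-2.81, 2.81], [-0.39, 2.02], [-1.27, 1.25], [0.06, 2.57], [-1.19, 4.33], [0.19, 2], [-2.82, 2.82]. Speed limits (rad/s): [1.89, 1.89, 2.39, 2.39, 3.01, 3.01, 3.01].

## Interface

Orientations are given as a unit quaternion [x, y, z, w].
In Python, from bench import bot gives the robot as it stands. Calls block until the motion is done:
- bot.movep(position, orientation): joint-space move of the TCP to a pose.
- bot.movel(position, ori=None, velocity=0.15): straight line of the TCP; ori=None keeps the orientation; velocity is the mean speed in m/s.
- bot.set_joints(angles): joint-space move.
- bot.set_gripper(opening, grasp_force=None): opening from 0.0 (shut) to 1.0 (fully open); grasp_force is the grip in N (None keeps the last); returns when the fingers have stopped.
- bot.wait(seconds).
- bot.ik(position, orientation): joint angles nearest the present ones, or None.
- bot.get_state(): the state.
- bot.camera(name): name is "scene" or "top"; returns a dict with "pixels" (420x560x3 uint8, blue, green, red), "intrinsics" (3x3 intrinsics, pixels), "extrinsics" (4x4, takes a point from world to camera coordinates). Camera axes: x right, y down, z forward; pixel columns grow to the right and rows downward; lengths in m; the calibration is good to about 2 mm. A picture is of the moment at which its call begins. There is no depth.
A pose or a line that the arm cannot do raises bot.PlanningError and nothing moves.
- bot.hand_in(): hands the job in; it is judged then, once.
The state is a dict: "clock": time; "qpos": joint angles; "qvel": joint speeds; "tau": joint torques, N m; "tool_pos": TCP position; "tcp_rot": TCP orientation; "wrist_force": force on the tool from outside, world axes, zero at the start; "wrist_torque": the same for the moment, N m; "width": opening from 0.0 (shut) to 1.0 (fully open); "grasp_force": force on a finger pad.
Only numpy, scipy, OpenCV 4.12 (cv2) and the standard library are available. Lean on these libraries where they do the work, as an engineer would, in place of code of your own. Each camera call takes 0.05 s, during which the arm holds its last target. There are 200 camera calls.

## Task

The pen tray was pushed into its wooden sleeve the wrong way round, with its hinged pen rest standing up and sticking out. Draw the tray out, fold the pen rest flat, turn the tray end for end and slide it back in, pen-rest end first, until it is fully home with only the brass knob outside. Keep the tray level enough not to tip its pens out, leave everything else on the desk where it stands, and let go at the end.

Things in the scene. Friction and masses are not known exactly. Their poses are not given: they have to be found in the camera images.
- tray_center (a point): Centre of the loose wooden pen tray, half-way up: an open tray 150 long x 58 wide x 34 mm high, 0.3 to 0.5 kg, two pens held fast in it. x runs along it from the brass-knob end (-x) to the hinged pen-rest end (+x), z is up. End faces at x = -75 and +75 mm, outer sides at y = -29 and +29 (walls 6 mm thick, full length), underside at z = -17, rim at z = +17.
- tray_knob (a point): Middle of the brass knob on the tray's -x end: a disc 16 mm across and 9 mm thick on a neck, on the centre line, half-way up the tray; its outer face stands 16 mm beyond the tray's end face (91 mm from tray_center). Hidden in the sleeve at the start.
- tray_rest_end (a point): Middle of the tray's other end face (x = +75 mm of tray_center), the end that carries the pen rest; it must end at the closed end of the sleeve.
- pen_rest (a joint): Angle (rad) of the notched wooden pen rest, a leaf 32 long x 44 wide x 6 mm thick: 0 = folded flat, level with the tray's rim; 1.57 = standing up (stop at 1.7). Starts raised, 1.2 to 1.65; raised it cannot pass under the sleeve's roof. The hinge is stiff (about 0.5 N at the leaf's tip) and stays where it is left.
- pen_rest_tip (a point): Middle of the free edge of the pen rest. Its hinge, 32 mm away, lies across the tray at x = +41, z = +11 mm of tray_center. Raised, it stands up from there; it folds towards the tray's end (+x) and then covers x = 41 to 73. Push it over from its inner (-x) side, which is 8 to 22 mm from the sleeve until the tray is drawn out.
- sleeve_mouth (a point): Centre of the opening of the dark wooden sleeve, a box 156 long x 74 wide x 47 mm high fastened to the desk, open at this end only. x points straight into the sleeve, z up. The opening is 62 wide x 37 mm high; the floor is 4 mm thick, roof and walls 6 mm. The point is 21 mm above the desk, the mid height of a tray lying inside.
- sleeve_home (a point): Where tray_center lies when the tray is fully home: 75 mm in from the mouth, its leading end face against the closed end (the cavity is 150 mm deep), its knob-end face flush with the mouth and only the knob outside. Axes as sleeve_mouth.
- paperweight: Green glass paperweight, 52 mm across, 30 high, standing on the rear half of the sleeve's roof; leave it. Origin under its centre.
- pencil_cup: White cup, 72 mm across, 95 high, beside the sleeve; leave it. Origin under its centre.
- notebook: Brown notebook 140 x 80 x 18 mm lying on the desk on the far side of the space in front of the sleeve; leave it. Origin under its centre.
- stapler: Black stapler 130 x 36 x 43 mm lying across the desk beyond the space in front of the sleeve, long side along its x; leave it. Origin under its centre.
- book_a: Book 200 x 140 x 30 mm lying at the far right of the desk; leave it.
- book_b: Smaller book 170 x 120 x 24 mm on top of book_a; leave it.
- clock: Desk clock 50 x 90 x 90 mm at the right of the desk; leave it.
- tray: The same tray; origin at the centre of its underside, axes as tray_center. At the start it is in the sleeve the wrong way round: the knob inside, the pen-rest end standing 48 to 62 mm out of the mouth, its underside 4 mm above the desk.
Not all that is in view belongs to the job. Leave any purple or white look-alike of the tray alone.

How it is judged:
At the end, for the whole second after the job is handed in: The tray lies the right way up in the sleeve, pen-rest end at the closed end, its centre within 4 mm of sleeve_home along each axis (fully home, only the knob outside), the pen rest folded (below 0.15 rad), and the tray at rest (x of tray_center in the frame of sleeve_home between -0.004 and 0.004 m and y of tray_center in the frame of sleeve_home between -0.004 and 0.004 m and z of tray_center in the frame of sleeve_home between -0.004 and 0.004 m and x of tray_rest_end in the frame of sleeve_home above 0.06 m and angle between tray_center's own z axis and vertical below 0.1 rad and value of joint pen_rest below 0.15 rad and linear speed of tray below 0.01 m/s); the robot touches nothing.
It fails at once if another thing on the desk was moved by more than 30 mm (distance of any of paperweight, pencil_cup, notebook, stapler, book_a, book_b, clock from where it was at the start of the episode above 0.03 m).
It fails at once if the tray was tipped by more than 35 degrees (angle between tray_center's own z axis and vertical above 0.61 rad).
It also fails if it takes over 72 s, if anything falls off the work surface, if the arm or the gripper's body presses on something with over 40 N, if the wrist force passes 120 N, or if a joint passes its speed limit or range.

## Working session

There is one attempt and no reset: what is moved stays moved. The work goes in short steps, each a Python script; the robot and the scene stay as the last script left them, time stands still between calls to the robot, and variables do not carry over. Pictures are saved under pics/ and viewed, at most 10 in all, crops included, and the job is handed in when it is done.

```bash
ls; mkdir -p pics; python3 - <<'E'
from bench import bot
import cv2,numpy as np
for n in("scene","top"):
    c=bot.camera(n);cv2.imwrite(f"pics/{n}0.png",c["pixels"]);np.savez(f"{n}.npz",K=c["intrinsics"],E=c["extrinsics"]);print(n,c["intrinsics"],c["extrinsics"])
s=bot.get_state();print(s)
E
```

```text
pics
scene [[403.83867177   0.         281.45316819]
 [  0.         403.83867177 209.02483589]
 [  0.           0.           1.        ]] [[ 7.04695472e-01  7.09509795e-01  3.76885782e-04 -4.49951928e-01]
 [ 5.04204900e-01 -5.00409791e-01 -7.03823458e-01 -2.70009222e-01]
 [-4.99181040e-01  4.96171231e-01 -7.10374829e-01  1.59866453e+00]
 [ 0.00000000e+00  0.00000000e+00  0.00000000e+00  1.00000000e+00]]
top [[395.0991879    0.         279.12753752]
 [  0.         395.0991879  212.43160056]
 [  0.           0.           1.        ]] [[ 0.02925065 -0.99913076  0.02970068 -0.0472211 ]
 [-0.98749444 -0.03348953 -0.15405579  0.63077523]
 [ 0.15491654 -0.02482303 -0.98761566  1.03079781]
 [ 0.          0.          0.          1.        ]]
{'clock': 0.1, 'qpos': array([ 1.14946627,  0.41793727, -0.01029441,  1.6141108 ,  0.00469439,
        1.11070027, -0.05299755]), 'qvel': array([ 8.66395177e-05, -1.89501968e-03, -6.46286099e-04, -1.55833054e-03,
        8.82707672e-04, -8.84202965e-05,  1.53105618e-04]), 'tau': array([ 1.01904232e-03, -8.65827727e+01,  6.79801740e-01, -4.35640705e+01,
        1.91525143e-02,  4.98355352e-03, -9.95856624e-06]), 'tool_pos': array([ 0.23160548, -0.58018221,  0.24470984]), 'tcp_rot': array([ 9.82020115e-01,  1.88775460e-01, -1.48559740e-04, -5.46147009e-04]), 'wrist_force': array([-0.53542206, -0.18562548, -0.54203816]), 'wrist_torque': array([ 0.00523832, -0.09934596,  0.04091558]), 'grasp_force': 0.0, 'width': 1.002653694050856}
```

View pics/scene0.png

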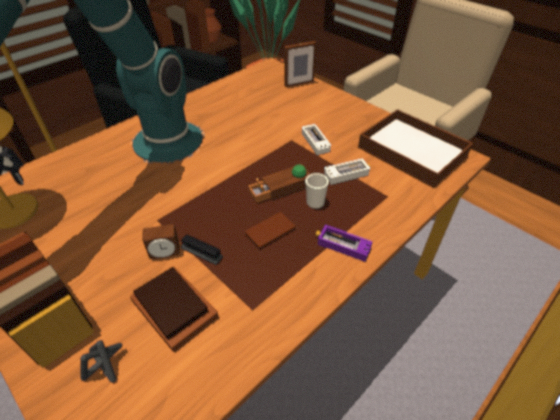

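View pics/top0.png

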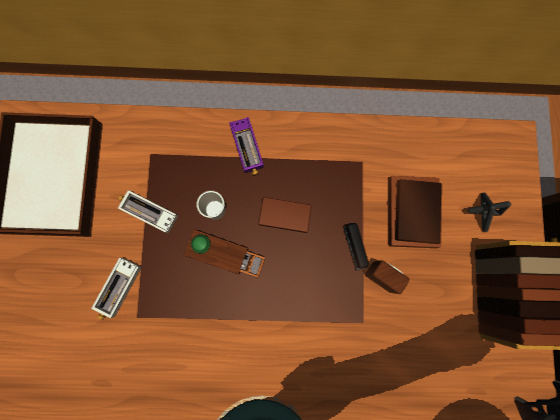

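The scene view shows the sleeve at about (285,180) with the tray end at (260,188). In the top view the sleeve spans (187,235)–(243,270), with the tray end sticking out to (264,265), the cup at (211,205), the notebook at (285,214) and the stapler at (355,246). I'll zoom in on both views.

```bash
python3 - <<'E'
import cv2,numpy as np
a=cv2.imread("pics/top0.png")[225:285,178:278];b=cv2.imread("pics/scene0.png")[155:209,240:330]
cv2.imwrite("pics/crop0.png",np.vstack([cv2.resize(a,(500,300),interpolation=cv2.INTER_CUBIC),cv2.resize(b,(500,300),interpolation=cv2.INTER_CUBIC)]))
E
```

```text
(no output)
```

View pics/crop0.png

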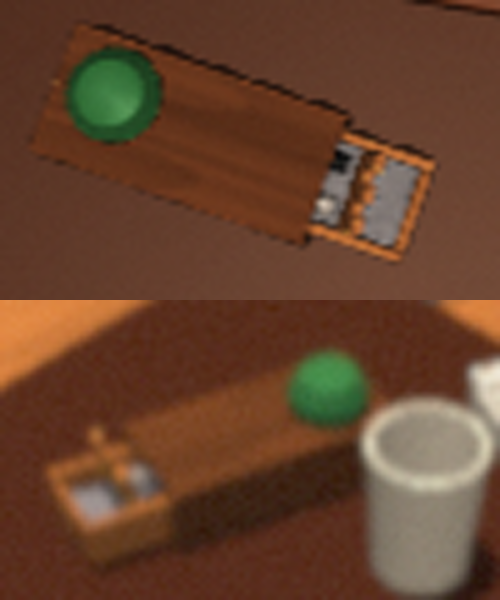

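The crop shows roof corners at crop px (80,27), (350,108), (308,243), (33,150), tray end corners at (434,160), (400,260), and the raised rest near x≈365. Next I cast these onto their planes.

```bash
cat > h.py <<'E'
import cv2,numpy as np
from scipy.spatial.transform import Rotation as R
def ray(n,uv,z):
    d=np.load(n+".npz");K,E=d["K"],d["E"];uv=np.atleast_2d(uv)
    r=np.c_[uv,np.ones(len(uv))]@np.linalg.inv(K).T@E[:3,:3]
    c=-E[:3,:3].T@E[:3,3]
    return c+r*((z-c[2])/r[:,2])[:,None]
def down(a):  # tool pointing down, tool x axis at world yaw a
    return (R.from_euler('z',a)*R.from_euler('x',np.pi)).as_quat()
E
python3 - <<'E'
from h import *
t=lambda p:(np.array(p)+.5)/5-.5+[178,225]
s=lambda p:(np.array(p)+.5)/[500/90,300/54]-.5+[240,155]
r=ray("top",t([(80,27),(350,108),(308,243),(33,150)]),.047);print(r)
for i in range(4):print(np.linalg.norm(r[i]-r[i-1]))
d=(r[0]+r[3]-r[1]-r[2]);print("yaw in",np.arctan2(d[1],d[0]),"mouth",(r[1]+r[2])/2,"c",r.mean(0))
e1,e2=np.diff(r[[1,0]],axis=0)[0],np.diff(r[[2,3]],axis=0)[0];print([np.arctan2(e[1],e[0]) for e in(e1,e2)])
e=ray("top",t([(434,160),(400,260)]),.038);print("end",e,e.mean(0))
# scene checks: roof edge bottom-left tray corner
print("scene tray rim corners",ray("scene",s([(50,468),(97,520)]),.038))
print("cup",ray("top",[(211,205)],.095),"nb",ray("top",[(262,199),(310,204),(307,231),(260,225)],.018),"stap",ray("top",[(345,225),(353,222),(367,265),(358,269)],.043))
print("pw",ray("top",[(201,244)],.06))
im=cv2.imread("pics/top0.png");
E
```

```text
[[0.57644174 0.20254451 0.047     ]
 [0.53728074 0.05502132 0.047     ]
 [0.46466349 0.07439755 0.047     ]
 [0.50953028 0.22341533 0.047     ]]
0.07009089470374827
0.15263248477223038
0.07515785704022598
0.15562560235096146
yaw in 1.2946747952740574 mouth [0.50097211 0.06470943 0.047     ] c [0.52197906 0.13884467 0.047     ]
[np.float64(1.3113240501110852), np.float64(1.2783457811275611)]
end [[0.51115162 0.00883486 0.038     ]
 [0.45707583 0.02524283 0.038     ]] [0.48411373 0.01703885 0.038     ]
scene tray rim corners [[ 0.63286003 -0.13098755  0.038     ]
 [ 0.67664387 -0.13719213  0.038     ]]
cup [[0.63843416 0.15237336 0.095     ]] nb [[ 0.67367643  0.02145312  0.018     ]
 [ 0.66402454 -0.11477966  0.018     ]
 [ 0.58694073 -0.10767877  0.018     ]
 [ 0.59952296  0.0243805   0.018     ]] stap [[ 0.60414658 -0.20970478  0.043     ]
 [ 0.61320838 -0.2318364   0.043     ]
 [ 0.49677775 -0.27006548  0.043     ]
 [ 0.48530003 -0.24548405  0.043     ]]
pw [[0.53836038 0.17819441 0.06      ]]
```

```bash
cat >> h.py <<'E'
YAW=1.295
u=np.array([np.cos(YAW),np.sin(YAW),0]); v=np.array([-u[1],u[0],0])
M=np.array([.501,.0647,0])   # sleeve mouth
def P(d,z,l=0): return M+u*d+v*l+[0,0,z]   # d along sleeve axis from mouth (+in), l lateral
E
python3 - <<'E'
from h import *
from bench import bot
for a in (YAW,YAW-np.pi):
    for d,z in((-.035,.2),(-.16,.2),(-.16,.021),(-.03,.021)):
        q=bot.ik(P(d,z),down(a));print(round(a,2),d,z,None if q is None else np.round(q,2))
E
```

```text
1.29 -0.035 0.2 [ 0.45  0.3  -0.67  1.97  0.23  0.95 -0.61]
1.29 -0.16 0.2 [ 0.6   0.22 -0.53  2.03  0.14  0.92 -0.28]
1.29 -0.16 0.021 [ 0.47  0.54 -0.41  2.13  0.4   0.54 -0.51]
1.29 -0.03 0.021 [ 0.24  0.58 -0.45  2.06  0.45  0.59 -0.8 ]
-1.85 -0.035 0.2 [ 0.76  0.43 -1.08  1.96  0.44  1.02  2.34]
-1.85 -0.16 0.2 [ 1.05  0.36 -1.08  2.02  0.38  0.98  2.64]
-1.85 -0.16 0.021 [ 0.99  0.83 -1.09  2.12  1.03  0.87  2.13]
-1.85 -0.03 0.021 [ 0.71  0.87 -1.09  2.05  1.03  0.91  1.89]
```

```bash
python3 - <<'E'
from h import *
from bench import bot
a=down(YAW)
bot.movep(P(-.036,.2),a)
bot.movel(P(-.036,.021),a,.2)
f0=bot.get_state()["wrist_force"]
bot.set_gripper(0.0,40)
s=bot.get_state();print("grip",s["width"],s["grasp_force"],s["wrist_force"]-f0,s["clock"])
bot.movel(P(-.036,.023),a,.05)
bot.movel(P(-.086,.023),a,.1)
s=bot.get_state();print(s["wrist_force"]-f0,s["width"])
bot.movel(P(-.164,.023),a,.12)
bot.movel(P(-.164,.020),a,.1)
bot.set_gripper(1.0)
s=bot.get_state();print(s["wrist_force"]-f0,s["clock"])
bot.movel(P(-.164,.12),a,.2)
q=bot.get_state()["qpos"];
for n in("scene","top"):cv2.imwrite(f"pics/{n}1.png",bot.camera(n)["pixels"])
x=cv2.imread("pics/top1.png")[225:300,190:300];y=cv2.imread("pics/scene1.png")[150:225,210:320]
cv2.imwrite("pics/crop1.png",np.vstack([cv2.resize(i,(440,300),interpolation=cv2.INTER_CUBIC) for i in(x,y)]))
E
```

```text
grip 0.6734946945077784 45.300432443618774 [-2.34933665 -0.80085402  9.59829513] 3.875
[ 1.97160492 -0.2413792  -3.73645497] 0.6722798854755578
[ 0.28801741 -1.08381621 -1.01974884] 6.225
```

View pics/crop1.png

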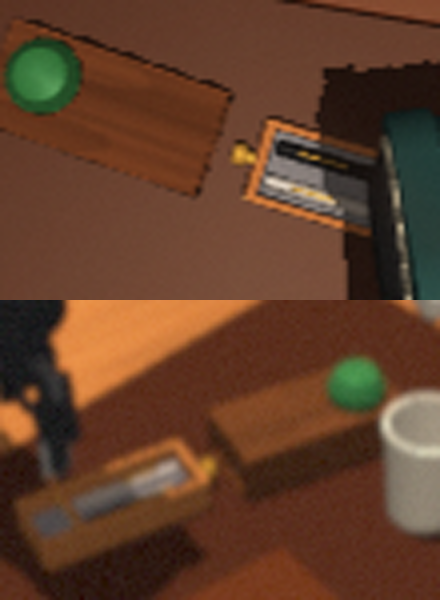

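The tray is fully out. Its knob is at top-crop (243,153) and its knob-end corners at (268,117), (246,196). The pen rest isn't clearly visible, since the finger may be hiding it. I'll run the folding sweep and look again.

```bash
python3 - <<'E'
from h import *
from bench import bot
t=lambda p:(np.array(p)+.5)/4-.5+[190,225]
for p,z in(((268,117),.034),((246,196),.034),((243,153),.02)):
    w=ray("top",t(p),z)[0]-M; print("d,l",w@u,w@v)
a=down(YAW)
bot.set_gripper(0.0,20)
bot.movel(P(-.112,.12),a,.2)
bot.movel(P(-.112,.066),a,.15)
f0=bot.get_state()["wrist_force"]
F=lambda:np.round(bot.get_state()["wrist_force"]-f0,1)
bot.movel(P(-.150,.064),a,.06);print(F())
bot.movel(P(-.160,.053),a,.06);print(F())
for z in(.051,.0495,.048,.0465):
    bot.movel(P(-.162,z),a,.03);f=F();print(z,f)
    if f[2]>6:break
bot.movel(P(-.162,.15),a,.25)
bot.movel(P(-.14,.2,.12),a,.3)
print(bot.get_state()["clock"])
for n in("scene","top"):cv2.imwrite(f"pics/{n}2.png",bot.camera(n)["pixels"])
x=cv2.imread("pics/top2.png")[225:300,190:300];y=cv2.imread("pics/scene2.png")[150:225,210:320]
cv2.imwrite("pics/crop2.png",np.vstack([cv2.resize(i,(440,300),interpolation=cv2.INTER_CUBIC) for i in(x,y)]))
E
```

```text
d,l -0.028461524097456968 -0.025784969346665597
d,l -0.03071719645512478 0.029268432334605056
d,l -0.019134538773247455 0.002276541756390122
[-0.4 -0.9 -0.1]
[-0.1 -0.1 -0.4]
0.051 [ 0.2 -1.8 -0.7]
0.0495 [-0.1 -1.1 -1.1]
0.048 [ 0.  -1.   3.3]
0.0465 [-9.9  0.6 35.6]
12.1
```

View pics/crop2.png

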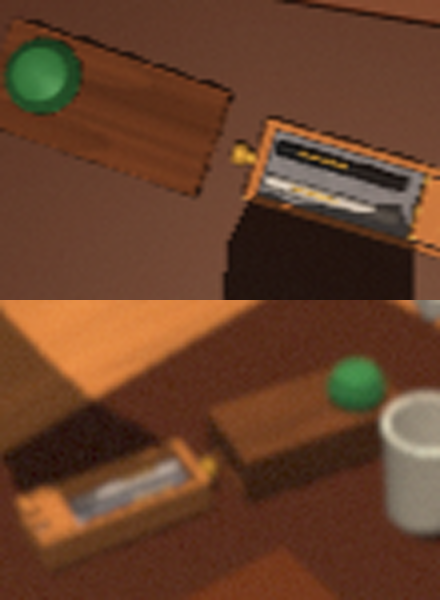

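The rest is folded flat: the tray's right end shows solid wood at top-crop (430,205). Next I refine the sleeve and tray axes with line fits on this picture.

```bash
python3 - <<'E'
from h import *
im=cv2.imread("pics/top2.png")[225:300,178:320]
g=cv2.cvtColor(cv2.resize(im,None,fx=4,fy=4,interpolation=cv2.INTER_CUBIC),cv2.COLOR_BGR2GRAY)
L=cv2.createLineSegmentDetector().detect(cv2.createCLAHE(3,(4,4)).apply(g))[0][:,0]
d=np.load("top.npz");print("cam",(-d["E"][:3,:3].T@d["E"][:3,3]))
for l in L:
    if np.hypot(*(l[:2]-l[2:]))<60:continue
    p=(l.reshape(2,2)+.5)/4-.5+[178,225]
    w=ray("top",p,.047 if p[:,0].mean()<245 else .034)-M
    e=w[1]-w[0]; print(l.astype(int),"d",np.round(w@u*1e3,1),"l",np.round(w@v*1e3,1),"yaw",round(np.arctan(e[1]/e[0]),3))
E
```

```text
cam [ 4.64580649e-01 -4.68169826e-04  1.11660913e+00]
[320 136 383 154] d [-35.4 -80.2] l [-13.9 -15.7] yaw 1.335
[383 155 456 176] d [ -80.3 -131.8] l [-15.2 -16.1] yaw 1.313
[472 165 365 133] d [-140.1  -64. ] l [-26.7 -25.4] yaw 1.312
[355   0 516  26] d [ -29.9 -141.2] l [-110.3 -126.9] yaw 1.443
[338 213 459 249] d [ -63.1 -147.7] l [31.4 29.6] yaw 1.316
```

```bash
python3 - <<'E'
from h import *
d=np.load("top.npz");K,E=d["K"],d["E"]
def prof(imn,ds,ls,z):
    im=cv2.imread(imn).astype(np.float32)
    W=np.array([[P(a,z,b) for b in ls] for a in ds])
    c=W@E[:3,:3].T+E[:3,3];p=c@K.T;p=(p[...,:2]/p[...,2:]).astype(np.float32)
    return cv2.remap(im,p[...,0],p[...,1],cv2.INTER_CUBIC)[...,2]   # red
def fit(ds,A,ls,lo,hi):
    g=np.abs(np.gradient(cv2.GaussianBlur(A,(1,1),0),axis=1)); m=(ls>lo)&(ls<hi)
    w=g[:,m]**2; c=(w*ls[m]).sum(1)/w.sum(1); k=np.polyfit(ds,c,1); r=c-np.polyval(k,ds)
    ok=abs(r)<2*r.std()+1e-9; k=np.polyfit(ds[ok],c[ok],1); return k,r.std()
ls=np.arange(-.055,.055,.0005)
for n in("pics/top0.png","pics/top2.png"):
  ds=np.arange(.01,.145,.003);A=prof(n,ds,ls,.047)
  for lo,hi in((-.047,-.027),(.027,.047)):
    k,r=fit(ds,A,ls,lo,hi);print("sleeve",n,"yaw",YAW+k[0],"l at mouth %.4f  at .075 %.4f"%(k[1],np.polyval(k,.075)),"res %.4f"%r)
  if n[-5]=='2':
    ds=np.arange(-.14,-.035,.003);A=prof(n,ds,ls,.034)
    for lo,hi in((-.036,-.022),(.022,.038)):
      k,r=fit(ds,A,ls,lo,hi);print("tray yaw",YAW+k[0],"l at -.1 %.4f"%np.polyval(k,-.1),r)
E
```

```text
sleeve pics/top0.png yaw 1.2838720497768854 l at mouth -0.0349  at .075 -0.0357 res 0.0010
sleeve pics/top0.png yaw 1.2769251552059875 l at mouth 0.0387  at .075 0.0373 res 0.0009
sleeve pics/top2.png yaw 1.28347400498561 l at mouth -0.0348  at .075 -0.0357 res 0.0010
sleeve pics/top2.png yaw 1.2787191667355646 l at mouth 0.0385  at .075 0.0373 res 0.0009
tray yaw 1.3051317777171867 l at -.1 -0.0260 0.0005791413361834062
tray yaw 1.2755106772789433 l at -.1 0.0288 0.0007646961075411594
```

Sleeve yaw comes out at 1.281, with its centre line consistent with l≈0 in the gripper's frame. Next: regrasp near the middle, lift, turn end for end, and stop in front of the mouth.

```bash
sed -i 's/^YAW=1.295/YAW=1.281/' h.py; python3 - <<'E'
from h import *
from bench import bot
w=(1.295-1.281)*.088  # tray was drawn along yaw 1.295
b=down(1.295-np.pi); l=-w  # lateral of old axis at d=-.088 in new frame
u0=np.array([np.cos(1.295),np.sin(1.295),0]);G=M+u0*-.088
bot.movep(G+[0,0,.16],b)
bot.set_gripper(1.0,50)
bot.movel(G+[0,0,.021],b,.2)
f0=bot.get_state()["wrist_force"]
bot.set_gripper(0.0,50)
s=bot.get_state();print(s["width"],s["grasp_force"],s["wrist_force"]-f0)
bot.movel(G+[0,0,.14],b,.15)
s=bot.get_state();print("lift",s["wrist_force"]-f0,s["wrist_torque"],s["clock"])
for a in np.linspace(1.295-np.pi,YAW,7)[1:]:
    bot.movep(P(-.13,.14),down(a))
print(np.round(bot.get_state()["qpos"],2))
bot.movel(P(-.115,.0265),down(YAW),.15)
s=bot.get_state();print(s["tool_pos"],s["width"],s["clock"])
for n in("scene","top"):cv2.imwrite(f"pics/{n}3.png",bot.camera(n)["pixels"])
x=cv2.imread("pics/top3.png")[225:300,190:300];y=cv2.imread("pics/scene3.png")[150:225,210:320]
cv2.imwrite("pics/crop3.png",np.vstack([cv2.resize(i,(440,300),interpolation=cv2.INTER_CUBIC) for i in(x,y)]))
E
```

```text
0.6686628331564085 50.78912794589996 [-4.01288178 -1.34484951 13.44195436]
lift [ 0.2738521  -0.77310043 -4.06907139] [ 0.07498802  0.00207969 -0.00187154] 17.4667
[-0.33  0.3   0.45  2.1  -0.19  0.77 -0.05]
[ 0.4685354  -0.04570406  0.02713254] 0.6703766994549223 24.9833
```

View pics/crop3.png

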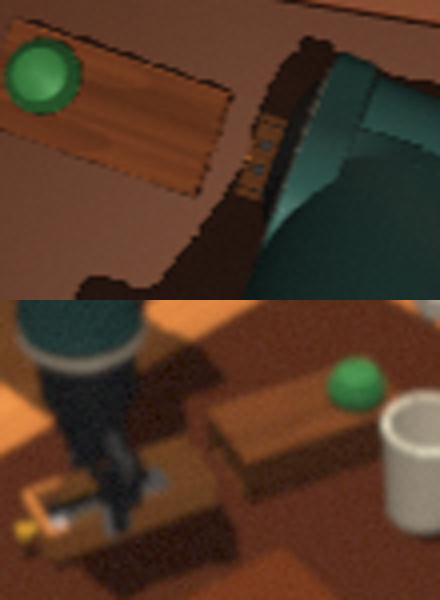

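Turned correctly: the knob is outside at (25,530) and the pen-rest end faces the mouth, with its edge near top-crop (252,152). I'll insert with force checks.

```bash
python3 - <<'E'
from h import *
from bench import bot
a=down(YAW)
f0=bot.get_state()["wrist_force"]
def st():
    f=bot.get_state()["wrist_force"]-f0; return np.round([f@u,f@v,f[2]],1)
for d in np.arange(-.105,-.021,.006).round(4):
    bot.movel(P(d,.0265),a,.06);f=st();print(d,f)
    if np.abs(f).max()>12:print("STOP");break
print(bot.get_state()["clock"])
E
```

```text
-0.105 [ 1.3 -1.4 -1.1]
-0.099 [ 1.6 -0.9 -0.3]
-0.093 [ 1.7  0.2 -1.1]
-0.087 [ 0.8 -0.2  0.3]
-0.081 [ 2.1  0.3 -0.7]
-0.075 [0.2 0.1 0.2]
-0.069 [1.1 0.7 0.4]
-0.063 [1.3 1.4 0.3]
-0.057 [1.  3.5 0. ]
-0.051 [2.3 3.  0.1]
-0.045 [ 2.7  2.8 -0.2]
-0.039 [ 3.6  3.8 -0.7]
-0.033 [ 4.2  4.7 -1.4]
-0.027 [ 3.3  4.5 -1.3]
28.65
```

```bash
python3 - <<'E'
from h import *
from bench import bot
a=down(YAW)
bot.movel(P(-.027,.025),a,.05)
bot.set_gripper(1.0)
bot.movel(P(-.027,.10),a,.25); bot.movel(P(-.068,.10),a,.2); bot.movel(P(-.068,.0215),a,.2)
bot.set_gripper(0.0,40)
f0=bot.get_state()["wrist_force"]
def st():
    f=bot.get_state()["wrist_force"]-f0; return np.round([f@u,f@v,f[2]],1)
bot.movel(P(-.068,.0245),a,.04);print(st(),bot.get_state()["width"])
for d in np.arange(-.060,-.023,.006).round(4):
    bot.movel(P(d,.0245),a,.06);f=st();print(d,f)
    if np.abs(f).max()>15:print("STOP");break
bot.set_gripper(1.0)
bot.movel(P(d,.12),a,.25)
bot.movel(P(-.12,.12),a,.3)
print(bot.get_state()["clock"])
for n in("scene","top"):cv2.imwrite(f"pics/{n}4.png",bot.camera(n)["pixels"])
x=cv2.imread("pics/top4.png")[225:300,190:300];y=cv2.imread("pics/scene4.png")[150:225,210:320]
cv2.imwrite("pics/crop4.png",np.vstack([cv2.resize(i,(440,300),interpolation=cv2.INTER_CUBIC) for i in(x,y)]))
E
```

```text
[ -0.9  -2.8 -15.7] 0.6705856383731201
-0.06 [  0.1  -3.3 -15.9]
STOP
32.8417
```

View pics/crop4.png

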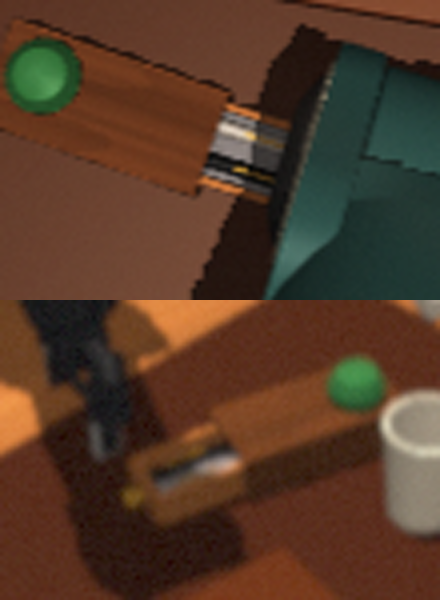

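The tray is halfway in and straight. The force stop was only an offset from gripping, because I took the zero after closing. I'll regrasp and continue.

```bash
python3 - <<'E'
from h import *
from bench import bot
a=down(YAW)
bot.movel(P(-.062,.10),a,.3); bot.movel(P(-.062,.0215),a,.2)
bot.set_gripper(0.0,40)
bot.movel(P(-.062,.024),a,.04)
f0=bot.get_state()["wrist_force"]
def st():
    f=bot.get_state()["wrist_force"]-f0; return np.round([f@u,f@v,f[2]],1)
for d in np.arange(-.055,-.024,.006).round(4):
    bot.movel(P(d,.024),a,.06);f=st();print(d,f)
    if np.abs(f).max()>18:print("STOP");break
bot.set_gripper(1.0)
bot.movel(P(d,.12),a,.25)
bot.movel(P(-.11,.10),a,.3)
bot.set_gripper(0.0,20)
bot.movel(P(-.11,.027),a,.2)
f0=bot.get_state()["wrist_force"]
for d in np.arange(-.075,-.019,.004).round(4):
    bot.movel(P(d,.027),a,.06);f=st();print(d,f,np.round((bot.get_state()["tool_pos"]-M)@u,4))
    if np.abs(f).max()>15:print("STOP");break
print(bot.get_state()["clock"])
E
```

```text
-0.055 [ 0.5 -0.5  2.1]
-0.049 [ 2.2 -1.   3.7]
-0.043 [-1.   0.9  9.2]
-0.037 [-11.6   3.7  19.2]
STOP
-0.075 [0.  0.1 0.6] -0.075
-0.071 [ 0.3 -0.8 -0. ] -0.0709
-0.067 [ 1.3 -1.8 -0.2] -0.0667
-0.063 [-0.1 -0.8 -0.2] -0.0626
-0.059 [-0.3 -0.7 -0.8] -0.0587
-0.055 [ 0.3 -0.2  0.2] -0.0546
-0.051 [-0.2 -0.9  0.3] -0.0507
-0.047 [-0.  -1.3 -0.1] -0.0467
-0.043 [ 0.4 -1.3  0.9] -0.0426
-0.039 [-0.6 -0.3  0.2] -0.0386
-0.035 [-0.  -0.5  0.1] -0.0346
-0.031 [ 0.4 -0.4  0.2] -0.0306
-0.027 [-2.6  0.3  0.2] -0.027
-0.023 [-25.9   2.4  11.6] -0.0266
STOP
42.075
```

The push hit a hard stop at TCP d=-26.6 mm, against a predicted home of -27 mm. I'll back off and check.

```bash
python3 - <<'E'
from h import *
from bench import bot
a=down(YAW)
bot.movel(P(-.07,.027),a,.1);bot.movel(P(-.10,.15),a,.25);bot.movel(P(-.16,.25,.12),a,.3)
for n in("scene","top"):cv2.imwrite(f"pics/{n}5.png",bot.camera(n)["pixels"])
x=cv2.imread("pics/top5.png")[225:300,190:300];y=cv2.imread("pics/scene5.png")[150:225,210:320]
cv2.imwrite("pics/crop5.png",np.vstack([cv2.resize(i,(440,300),interpolation=cv2.INTER_CUBIC) for i in(x,y)]))
print(bot.get_state()["clock"])
E
```

```text
44.2583
```

View pics/crop5.png

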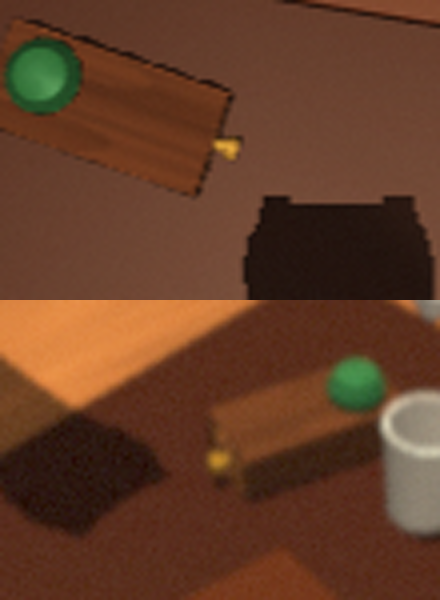

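Only the knob is outside (top-crop (230,148)), the tray is flush with the mouth, and the paperweight and cup are where they were. Handing in.

```bash
python3 -c "
from bench import bot
print(bot.hand_in())"
```

```text
the job is handed in; nothing more can be done
None
```

The tray is back in its sleeve, pen-rest end first with the rest folded and only the knob showing. The gripper has let go, the rest of the desk looked undisturbed in the last picture, and I handed the job in at about 44 s; no verdict was returned.

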